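# Point out the missed weld and the magnet to set it with

## Robot

A 7-joint arm with a two-finger parallel gripper is mounted at the origin on the work surface. World frame = base frame: x ahead of the robot, y to its left, z up, the work surface at z = 0. Lengths are in m, angles in rad, forces in N, time in s.
With the tool pointing down it reaches from about 0.4 to 0.85 m from the base axis. Payload 4.5 kg.
Tool frame: the origin (TCP) lies between the finger pads; the fingertips stand 8 mm ahead of it and the grasp point (between the pads) lies 11 mm behind it; z points along the fingers, y is the direction in which the jaws open and shut (so a half turn about z gives the same grasp; the last joint's range is limited). The gripper opens to 88 mm and grips with 3 to 60 N. Pads are 18 mm wide; open, the fingers measure 123 mm over their backs; the gripper's body (75 mm by 187 mm) begins 45 mm behind the grasp point.
Start: joints at [1.281, 0.689, -0.195, 1.565, 0.157, 0.902, -0.215], TCP at [0.199, -0.593, 0.222] pointing down, gripper open.
Joint ranges: [-3.01, 3.01], [-0.46, 2.08], [-1.47, 1.51], [0.13, 2.56], [-1, 4.14], [0.04, 2.09], [-2.66, 2.66]. Speed limits (rad/s): [2.57, 2.57, 3.14, 3.14, 3.14, 3.14, 3.14].

## Interface

Orientations are given as a unit quaternion [x, y, z, w].
In Python, from plant import r gives the robot as it stands.
- The arm moves only by the tool carry_out, never from a script. Its argument "commands" is a list that holds one entry, the list of rows, each a list of 7 numbers: the turn, a rotation vector about the tool's x, y, z in rad, then the shift along the tool's x, y, z in cm, then the finger opening in cm, from 0 to 8.81. A call has 1 to 10 rows; each row is the pose to reach, as a shift and turn from the pose commanded when the call began, along the tool's axes at that moment; what a row does not reach only later rows make up. A row lasts 1/12 s, in which the tool goes at most 41.7 mm and 7.16 degrees, less where a joint would pass 70% of its speed; a pose out of reach is approached as far as the arm can. A call with a gripper value outside its range is refused whole. The fingers move at their own pace and stop on an object; "force" is the grip in N (left out, the last holds). Time passes only in rows, so rows that repeat a pose let the fingers close. It gives the time, the measured TCP pose, the force and the opening at its end, in the units of the state.
- r.get_state(): the state, without advancing time (a new reading comes with each control period).
- r.snapshot(name): name is "side" or "top"; returns a dict with "pixels" (420x560x3 uint8, red, green, blue), "mtx" (3x3 intrinsics, pixels), "k1" (the pictures are not rectified: a ray, as slopes to the right and down, at radius r is drawn at 1 + k1 r^2 times it, then the intrinsics apply), "xyz" and "rotation" of the camera in the world. Camera axes: x right, y down, z forward; pixel columns grow to the right and rows downward; lengths in m; the calibration is good to about 2 mm. A picture is of the moment at which its call begins. There is no depth.
- r.finish_job(): hands the job in, once; it reports no verdict.
The state is a dict: "clock": time; "q": joint angles; "qd": joint speeds; "joint_torque": joint torques, N m; "tool_pos": TCP position; "eef_rot": TCP orientation; "contact_force": force on the tool from outside, world axes, zero at the start; "moment": the same for the moment, N m; "opening": opening from 0.0 (shut) to 1.0 (fully open).
Only numpy, scipy, OpenCV 4.12 (cv2) and the standard library are available. Lean on these libraries where they do the work, as an engineer would, in place of code of your own. Each camera call takes 0.05 s, during which the arm holds its last target.

## Task

Show the welder what is left to do on the square steel tube frame: point at the one corner joint that has no weld, with the fingertips about two centimetres above it for at least two seconds, then point in the same way at the red magnetic square that is to hold that joint true. Touch and move nothing, and keep the hand high on the way so that it does not come down over any other joint of the frame or over the blue magnet, the clamp or the tube offcut. Finish with the hand lifted so that the fingertips are at least twenty centimetres above the table.

Things in the scene. Friction and masses are not known exactly. Their poses are not given: they have to be found in the camera images.
- frame: Loose square frame lying flat on the steel table, 200 x 200 mm outside, of grey square steel tube 30 x 30 mm (its top face is 30 mm above the table), on the robot's left half of the work area, turned to any angle. Each tube butts with one end against the side of the next, so there are four joints, one near each corner. Origin: centre of the frame, on the table; z up.
- open_joint (a point): The joint that was missed: middle of the open slot between a tube end and the side of the next tube, at the height of the top face (30 mm above the table). It is a dark slot 6 mm wide and 30 mm long in clean grey metal, with no bead and no scorch marks. Frame coordinates x 67, y -85, z 30 mm. z up.
- weld_a (a point): A finished joint of the frame (frame coordinates x 85, y 67, z 30 mm), point on the top face in the middle of a dark rippled weld bead 11 mm wide, standing about 4 mm proud, in a scorched blue and brown patch about 55 mm long. z up.
- weld_b (a point): A finished joint like weld_a, at frame coordinates x -67, y 85, z 30 mm. z up.
- weld_c (a point): A finished joint like weld_a, at frame coordinates x -85, y -67, z 30 mm. z up.
- red_magnet: Red magnetic welding square lying flat: arrow-shaped plate 88 x 96 mm, 18 mm thick, red steel faces with a small dark hole in the middle, black core. One of four things on the robot's right half whose places are swapped at random. Origin: under the hole, on the table; x towards the arrow's tip, z up.
- red_magnet_top (a point): Middle of the red magnet's top face, at its hole, 18 mm above the table. z up.
- blue_magnet: Blue six-sided magnet lying flat, 84 mm across corners, 18 mm thick. Not to be pointed at. Origin: its centre, on the table; z up.
- blue_magnet_top (a point): Middle of the blue magnet's top face, 18 mm above the table. z up.
- offcut: Short piece of grey square tube lying down, 90 x 30 x 30 mm. Origin: its centre, on the table; x along the tube, z up.
- offcut_top (a point): Middle of the offcut's top face, 30 mm above the table. z up.
- g_clamp: Small steel G-clamp lying flat, about 120 x 80 mm, 22 mm high. Origin: about its centre, on the table; x along its screw, z up.
- g_clamp_top (a point): Point over the middle of the clamp, 22 mm above the table. z up.
- grinder: Grey angle grinder lying with its dark disc upward at the far side of the table, about 335 mm long, 195 mm wide with its side handle, 85 mm high. Origin: on the table under its body's middle; x towards its head, z up.
- chip_hammer: Chipping hammer with a coiled-wire handle lying near the robot on its right, 235 mm long, head 160 mm across, 26 mm high. Origin: on the table near the middle of its length; x towards the head, z up.
- wire_brush: Wire brush with a wooden handle lying on its side near the robot on its left, 285 mm long, 40 mm wide, 28 mm high. Origin: on the table near the middle of its length; x towards the bristles, z up.
- spray_can: Standing green spray can with a white cap, far left, 65 mm across and 197 mm high: the only tall loose thing. Origin: centre of its underside; z up.

How it is judged:
By the outcome, as a careful person would: the job done as asked, in the order asked, and still so for the second after the job is handed in, with the robot touching nothing.
It also fails if it takes over 51 s, if anything falls off the work surface, if the arm or the gripper's body presses on something with over 40 N, if the wrist force passes 120 N, or if a joint passes its speed limit or range.

## Working session

There is one attempt and no reset: what is moved stays moved. The work goes in short steps, Python scripts to look and compute and a tool call to move; the robot and the scene stay as the last step left them, time stands still between calls to the robot, and variables do not carry over. Pictures are saved under pics/ and viewed, and the job is handed in when it is done.

Besides the shell and the picture viewer there is one more tool, called after "Call:" as name([rows], argument=value, ...), one row to a line, values as JSON. carry_out: Moves the arm, as the interface text tells. Its arguments: {"type":"object","properties":{"commands":{"type":"array"},"force":{"type":"number"}},"required":["commands"]}

```bash
mkdir -p pics; ls
python3 - <<'E'
from plant import r
import cv2,pickle
s=r.get_state();print(s)
for n in("top","side"):
    d=r.snapshot(n);pickle.dump(d,open(n+".pkl","wb"));cv2.imwrite(f"pics/{n}0.png",cv2.cvtColor(d["pixels"],cv2.COLOR_RGB2BGR))
    print({k:d[k] for k in d if k!="pixels"})
E
```

```text
pics
{'clock': 0.0, 'q': array([ 1.28081001,  0.68997532, -0.19451683,  1.5663569 ,  0.15729304,
        0.90252472, -0.21513975]), 'qd': array([-0.00104066,  0.00114013,  0.00055495, -0.00081   , -0.00169703,
        0.00068047, -0.0013042 ]), 'joint_torque': array([-8.64032745e-05, -5.27560544e+01, -1.26727805e+00, -1.53430420e+01,
       -5.27796254e-02,  6.55515993e-03,  1.98232774e-04]), 'tool_pos': array([ 0.19858403, -0.59189474,  0.22131213]), 'eef_rot': array([ 9.86919911e-01,  1.61208598e-01, -2.16759219e-04, -9.10959219e-04]), 'contact_force': array([ 0.07816132,  0.02940395, -0.47796278]), 'moment': array([-0.03802429,  0.0109203 ,  0.00677643]), 'opening': 0.9999007769398726}
{'mtx': array([[444.71124367,   0.        , 274.28408661],
       [  0.        , 444.71124367, 212.82738875],
       [  0.        ,   0.        ,   1.        ]]), 'k1': -0.1317950594691176, 'xyz': array([0.2708078 , 0.09869773, 1.44635256]), 'rotation': array([ 0.71345378, -0.69531602,  0.06268103, -0.05992018])}
{'mtx': array([[401.06861842,   0.        , 271.50240465],
       [  0.        , 401.06861842, 208.69361137],
       [  0.        ,   0.        ,   1.        ]]), 'k1': -0.06694068058964617, 'xyz': array([-0.04763116,  0.64234151,  1.01646804]), 'rotation': array([-0.36642358,  0.87153863, -0.29965056,  0.12792079])}
```

View pics/top0.png

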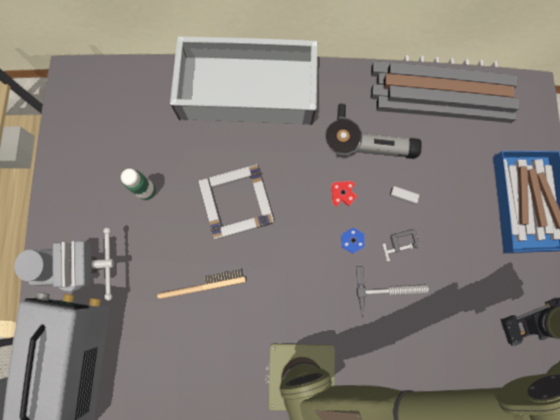

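View pics/side0.png

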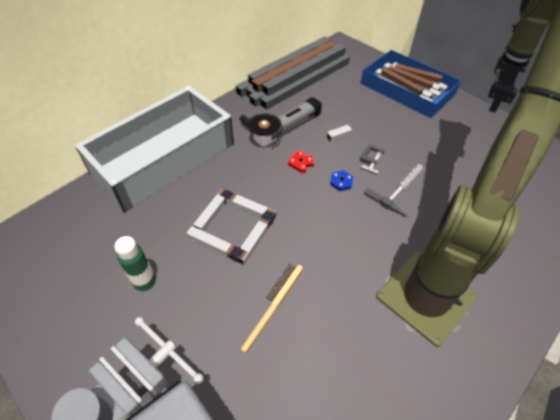

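The top view shows the frame at about (236,202), the red magnet near (343,192), the blue magnet near (353,240), the offcut near (405,195) and the clamp near (402,243). Scorched joints appear near (258,172), (265,220) and (214,229), so the open one should be near (207,180). I'll zoom in to check.

Run:
```python
import cv2
a=cv2.imread("pics/top0.png");b=cv2.imread("pics/side0.png")
z=lambda i,x,y,w,h,k:cv2.resize(i[y:y+h,x:x+w],None,fx=k,fy=k,interpolation=cv2.INTER_CUBIC)
cv2.imwrite("pics/ztop.png",z(a,190,155,90,90,6.6))
cv2.imwrite("pics/zside.png",z(b,180,180,105,90,6.6))
cv2.imwrite("pics/zred.png",cv2.hconcat([z(a,315,165,60,60,6),z(b,270,130,60,60,6)]))
```

```text
(no output)
```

View pics/ztop.png

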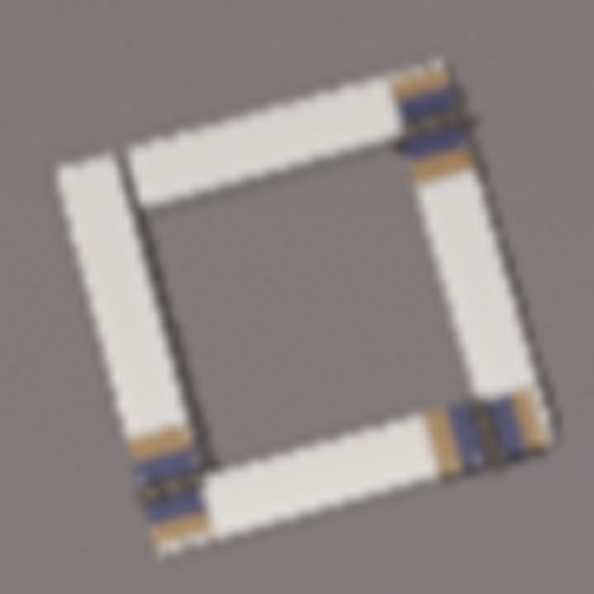

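View pics/zside.png

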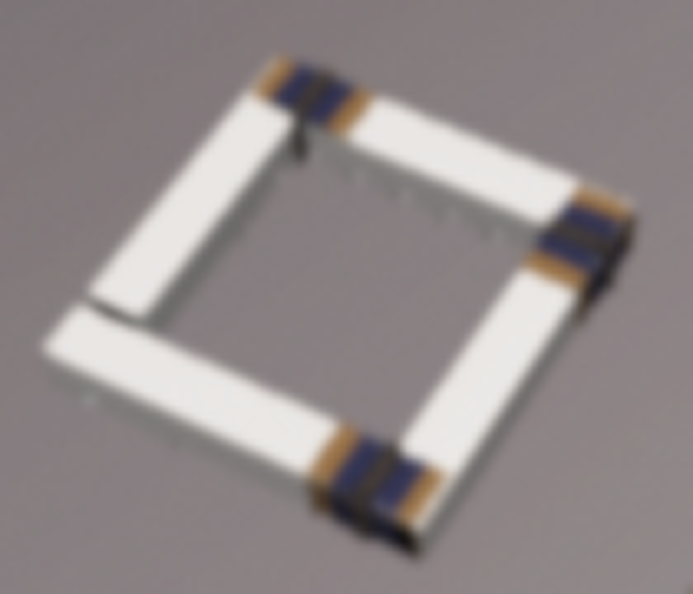

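View pics/zred.png

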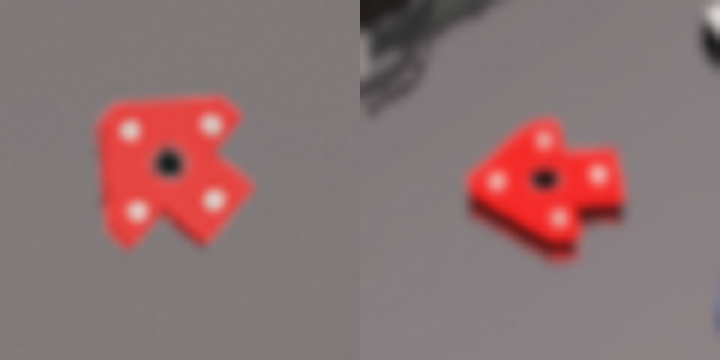

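The zoomed views confirm it. The open slot is at top (209,181.5) and side (197,226), and the three other joints have beads and scorch marks. The red arrow's hole is at top (342.8,191.6) and side (300,159.4). Next I'll locate all of these from both cameras.

```bash
cat > h.py <<'E'
import numpy as np,cv2,pickle
from scipy.spatial.transform import Rotation as R
def ray(d,p):
    k=np.array([d["k1"],0,0,0,0.]);u=cv2.undistortPoints(np.array([[p]],float),d["mtx"],k)[0,0]
    return R.from_quat(d["rotation"]).apply([u[0],u[1],1])
def at(d,p,z):
    v=ray(d,p);c=np.array(d["xyz"]);return c+v*(z-c[2])/v[2]
def proj(d,P):
    q=R.from_quat(d["rotation"]).inv().apply(np.atleast_2d(P)-d["xyz"])
    return cv2.projectPoints(q,np.zeros(3),np.zeros(3),d["mtx"],np.array([d["k1"],0,0,0,0.]))[0][:,0]
E
python3 - <<'E'
from h import *
np.set_printoptions(precision=4,suppress=True)
t=pickle.load(open("top.pkl","rb"));s=pickle.load(open("side.pkl","rb"))
z=lambda x,y,ox,oy,k:(ox+(x+.5)/k-.5,oy+(y+.5)/k-.5)
T=lambda x,y:at(t,z(x,y,190,155,6.6),.03)
S=lambda x,y:at(s,z(x,y,180,180,6.6),.03)
for n,a,b in [("open",(132,178),(116,306)),("a",(434,122),(318,92)),("b",(488,432),(578,236)),("c",(172,488),(375,478))]:print(n,T(*a),S(*b))
a,b,c=[T(*p) for p in((434,122),(488,432),(172,488))]
o=T(132,178)
W=np.array([o,a,b,c])[:,:2]
# rigid fit, order tries
L=np.array([[67,-85],[85,67],[-67,85],[-85,-67]])/1000
import itertools
for src in (W,np.array([S(*p)[:2] for p in((116,306),(318,92),(578,236),(375,478))])):
  for perm in ([0,1,2,3],[0,3,2,1]):
    X=src[perm];cl=L.mean(0);cx=X.mean(0);r,rs=R.align_vectors(np.c_[X-cx,np.zeros(4)],np.c_[L-cl,np.zeros(4)])
    print(perm,cx,r.as_rotvec()[2]*57.3,"res",rs,(r.apply(np.r_[L[0],0])[:2]+cx))
print("red",at(t,z(169,162,315,165,6),.018),at(s,z(183,179,270,130,6),.018))
print("blue",at(t,(353,240),.018),"off",at(t,(405,195),.03),"clamp",at(t,(402,243),.02),"can",at(t,(131,177),.197),at(t,(147,192),0),"grind",at(t,(343,135),.085),at(t,(420,148),.05))
E
```

```text
open [0.6179 0.3113 0.03  ] [0.617  0.3128 0.03  ]
a [0.6503 0.1619 0.03  ] [0.6498 0.1628 0.03  ]
b [0.4948 0.1304 0.03  ] [0.4974 0.1334 0.03  ]
c [0.463  0.2837 0.03  ] [0.4641 0.2887 0.03  ]
[0, 1, 2, 3] [0.5565 0.2218] 0.0 res 0.006024438966193187 [0.6164 0.312 ]
[0, 3, 2, 1] [0.5565 0.2218] 108.12889884712504 res 0.006024438966193187 [0.6164 0.312 ]
[0, 1, 2, 3] [0.5571 0.2244] 0.0 res 0.006240779477637213 [0.6175 0.3142]
[0, 3, 2, 1] [0.5571 0.2244] 107.84913882694337 res 0.006240779477639437 [0.6175 0.3142]
red [ 0.5985 -0.128   0.018 ] [ 0.5999 -0.1253  0.018 ]
blue [ 0.4386 -0.1613  0.018 ] off [ 0.5903 -0.3337  0.03  ] clamp [ 0.4321 -0.3227  0.02  ] can [0.5855 0.5192 0.197 ] [0.5843 0.5258 0.    ] grind [ 0.7709 -0.1193  0.085 ] [ 0.7482 -0.3845  0.05  ]
```

Both cameras agree to about 2–3 mm: the open joint is at (0.617, 0.312) and the red hole at (0.599, -0.127). I'll shut the fingers, travel at about 0.29 m and come straight down. First I need the shifts in tool axes.

```bash
cat > mv.py <<'E'
from plant import r
from h import *
import sys
np.set_printoptions(precision=2,suppress=True)
s=r.get_state();p=s["tool_pos"];Q=R.from_quat(s["eef_rot"])
print("t",s["clock"],"tcp",np.round(p,4),"open",s["opening"],"q",s["q"],"F",s["contact_force"])
print("axes\n",Q.as_matrix())
for a in sys.argv[1:]:
    w=np.array(eval(a));print(a,"cm",Q.inv().apply(w-p)*100)
E
python3 mv.py "(0.42,-.33,.29)" "(.58,0,.29)"
```

```text
t 0.1 tcp [ 0.2  -0.59  0.22] open 1.0003467742070746 q [ 1.28  0.69 -0.19  1.57  0.16  0.9  -0.22] F [-0.64 -0.77  0.64]
axes
 [[ 0.95  0.32 -0.  ]
 [ 0.32 -0.95  0.  ]
 [-0.   -0.   -1.  ]]
(0.42,-.33,.29) cm [ 29.32 -17.8   -6.83]
(.58,0,.29) cm [ 54.99 -43.99  -6.8 ]
```

Call:
carry_out([
  [[0,0,0,2,-1,-2,0],[0,0,0,5,-3,-4,0],[0,0,0,8,-5,-6,0],[0,0,0,11,-7,-7,0],[0,0,0,14,-9,-7,0],[0,0,0,17,-11,-7,0],[0,0,0,20,-12.5,-7,0],[0,0,0,23,-14,-7,0],[0,0,0,26,-16,-7,0],[0,0,0,29,-18,-7,0]],
])

```text
clock: 0.93
tool_pos: [0.4171, -0.3282, 0.2919]
eef_rot: [0.987, 0.161, -0.0, -0.0]
contact_force: [1.0, -0.3, 0.5]
opening: 0.271
```

```bash
python3 mv.py "(.58,0,.29)"
```

```text
t 0.9333 tcp [ 0.42 -0.33  0.29] open 0.2709863442459106 q [ 0.72  0.48 -0.22  1.75  0.12  0.92 -0.8 ] F [ 1.   -0.26  0.52]
axes
 [[ 0.95  0.32 -0.  ]
 [ 0.32 -0.95  0.  ]
 [-0.   -0.   -1.  ]]
(.58,0,.29) cm [ 25.87 -25.94   0.19]
```

Call:
carry_out([
  [[0,0,0,2.5,-2.5,0,0],[0,0,0,5,-5,0,0],[0,0,0,7.5,-7.5,0,0],[0,0,0,10,-10,0,0],[0,0,0,12.5,-12.5,0,0],[0,0,0,15,-15,0,0],[0,0,0,17.5,-17.5,0,0],[0,0,0,20,-20,0,0],[0,0,0,23,-23,0,0],[0,0,0,26,-26,0,0]],
])

```text
clock: 1.77
tool_pos: [0.5798, -0.0005, 0.2918]
eef_rot: [0.987, 0.161, -0.0, 0.0]
contact_force: [0.7, 1.2, 0.2]
opening: 0.005
```

```bash
python3 mv.py "(.617,.312,.29)"
```

```text
t 1.7667 tcp [ 0.58 -0.    0.29] open 0.005248027243519711 q [ 0.05  0.55 -0.22  1.61  0.14  0.99 -1.46] F [0.73 1.2  0.21]
axes
 [[ 0.95  0.32 -0.  ]
 [ 0.32 -0.95 -0.  ]
 [-0.    0.   -1.  ]]
(.617,.312,.29) cm [ 13.44 -28.46   0.16]
```

Call:
carry_out([
  [[0,0,0,1.5,-3,0,0],[0,0,0,3,-6.5,0,0],[0,0,0,4.5,-10,0,0],[0,0,0,6,-13,0,0],[0,0,0,7.5,-16,0,0],[0,0,0,9,-19,0,0],[0,0,0,10.5,-22,0,0],[0,0,0,12,-25,0,0],[0,0,0,13,-27.5,0,0],[0,0,0,13.5,-28.5,0,0]],
])

```text
clock: 2.6
tool_pos: [0.615, 0.317, 0.2911]
eef_rot: [0.986, 0.164, -0.001, -0.002]
contact_force: [-0.2, 0.8, 0.2]
opening: 0.003
```

```bash
python3 mv.py "(.617,.312,.10)" "(.617,.312,.058)"
python3 - <<'E'
from plant import r
import cv2
for n in("top","side"):
    d=r.snapshot(n);cv2.imwrite(f"pics/{n}1.png",cv2.cvtColor(d["pixels"],cv2.COLOR_RGB2BGR))
E
```

```text
t 2.6 tcp [0.61 0.32 0.29] open 0.0033511609530017007 q [-0.45  0.73 -0.2   1.24  0.14  1.18 -1.89] F [-0.22  0.81  0.17]
axes
 [[ 0.95  0.32 -0.  ]
 [ 0.32 -0.95  0.  ]
 [-0.   -0.   -1.  ]]
(.617,.312,.10) cm [ 0.06  0.61 19.1 ]
(.617,.312,.058) cm [ 0.06  0.62 23.3 ]
```

View pics/side1.png

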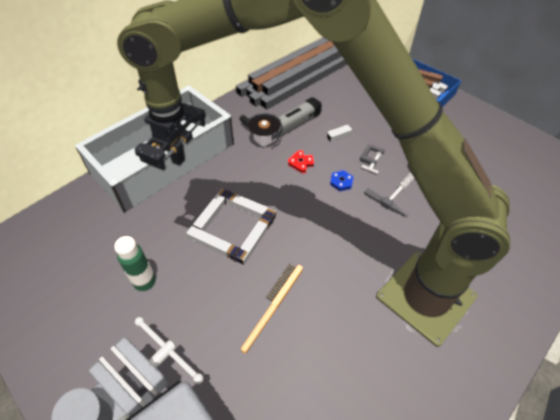

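The side view shows the hand high, with closed fingers near (160,155), and nothing disturbed. The 5 mm offset looks like it is still settling, so I'll descend part-way and measure again.

Call:
carry_out([
  [[0,0,0,0,0,1,0],[0,0,0,0,0,3,0],[0,0,0,0,0,6,0],[0,0,0,0,0,9,0],[0,0,0,0,0,12,0],[0,0,0,0,0,15,0],[0,0,0,0,0,17,0],[0,0,0,0,0,18,0],[0,0,0,0,0,18,0],[0,0,0,0,0,18,0]],
])

```text
clock: 3.53
tool_pos: [0.6176, 0.3096, 0.1125]
eef_rot: [0.987, 0.16, 0.0, 0.0]
contact_force: [0.0, 0.7, 0.7]
opening: 0.004
```

```bash
python3 mv.py "(.617,.312,.058)"
python3 - <<'E'
from plant import r
from h import *
s=r.get_state();tip=s["tool_pos"]+R.from_quat(s["eef_rot"]).apply([0,0,.008])
for n in("top","side"):
    d=r.snapshot(n);pickle.dump(d,open(n+"2.pkl","wb"));im=cv2.cvtColor(d["pixels"],cv2.COLOR_RGB2BGR)
    p=proj(d,tip)[0];o=proj(d,[.617,.312,.03])[0];print(n,p,o)
    x,y=[int(v)-50 for v in p]
    z=cv2.resize(im[y:y+100,x:x+100],None,fx=5,fy=5,interpolation=cv2.INTER_CUBIC)
    for q,c in((p,(0,255,0)),(o,(0,0,255))):cv2.circle(z,(int((q[0]-x+.5)*5),int((q[1]-y+.5)*5)),4,c,1)
    cv2.imwrite(f"pics/{n}2z.png",z)
E
```

```text
t 3.5333 tcp [0.62 0.31 0.11] open 0.003543987608853482 q [-0.45  0.91 -0.17  1.43  0.19  0.82 -1.93] F [0.02 0.73 0.72]
axes
 [[ 0.95  0.32  0.  ]
 [ 0.32 -0.95 -0.  ]
 [ 0.    0.   -1.  ]]
(.617,.312,.058) cm [ 0.01 -0.25  5.45]
top [206.83947146 175.86142589] [209.33763887 181.7983557 ]
side [194.0232203 210.1858484] [197.35337546 225.80348781]
```

View pics/side2z.png

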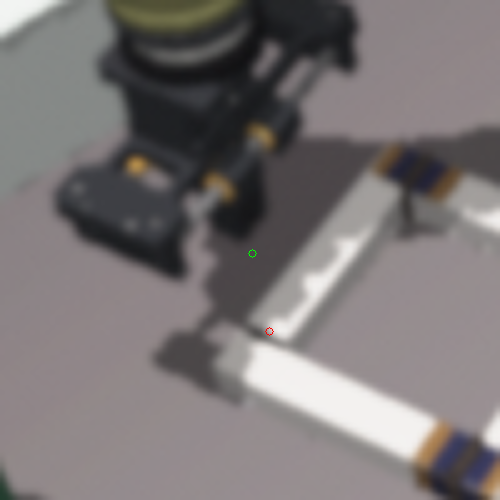

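Run:
```python
from h import *
im=cv2.cvtColor(pickle.load(open("side2.pkl","rb"))["pixels"],cv2.COLOR_RGB2BGR)
a=cv2.resize(im[100:260,120:280],None,fx=3.7,fy=3.7,interpolation=cv2.INTER_CUBIC);a=cv2.convertScaleAbs(a,alpha=1.8,beta=20)
cv2.imwrite("pics/side2b.png",a)
```

```text
(no output)
```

View pics/side2b.png

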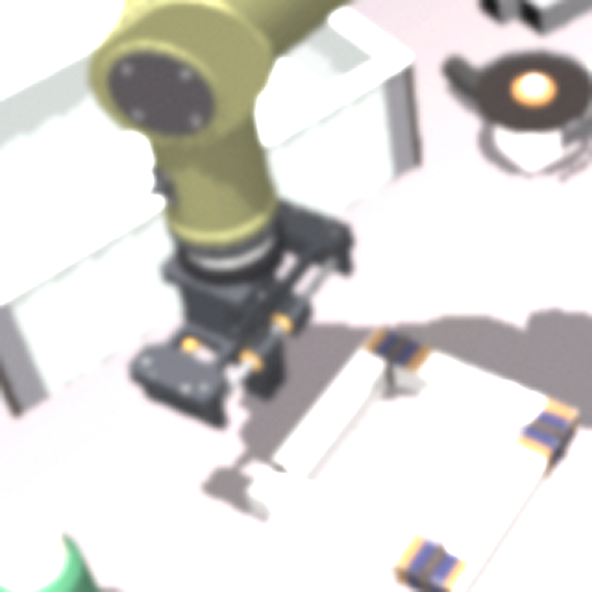

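View pics/top2z.png

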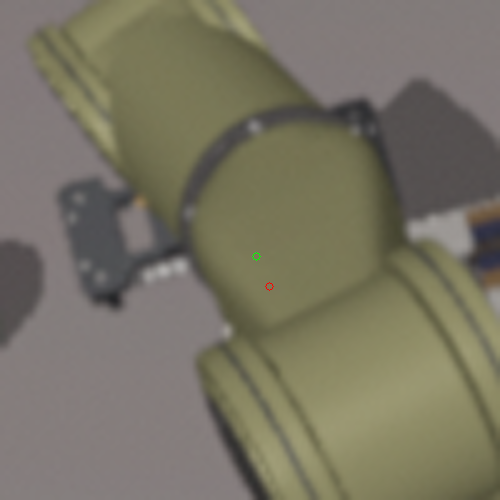

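In the side view the end plates are the gripper's rails and the closed fingers are the middle blob, just over the slot, so the tip estimate holds. I'll go down the last 5.4 cm and hold.

Call:
carry_out([
  [[0,0,0,0,-0.1,1,0],[0,0,0,0,-0.1,2,0],[0,0,0,0,-0.1,3,0],[0,0,0,0,-0.1,4,0],[0,0,0,0,-0.1,5,0],[0,0,0,0,-0.1,5.4,0],[0,0,0,0,-0.1,5.4,0],[0,0,0,0,-0.1,5.4,0],[0,0,0,0,-0.1,5.4,0],[0,0,0,0,-0.1,5.4,0]],
])

```text
clock: 4.47
tool_pos: [0.6171, 0.3126, 0.0587]
eef_rot: [0.987, 0.161, 0.001, -0.0]
contact_force: [0.2, 0.3, 0.7]
opening: 0.006
```

```bash
python3 mv.py "(.617,.312,.058)"
python3 - <<'E'
from plant import r
from h import *
s=r.get_state();tip=s["tool_pos"]+R.from_quat(s["eef_rot"]).apply([0,0,.008]);print(tip)
for n in("side",):
    d=r.snapshot(n);im=cv2.cvtColor(d["pixels"],cv2.COLOR_RGB2BGR)
    p=proj(d,tip)[0];o=proj(d,[.617,.312,.03])[0];print(n,p,o)
    x,y=[int(v)-50 for v in p]
    z=cv2.convertScaleAbs(cv2.resize(im[y:y+100,x:x+100],None,fx=5,fy=5,interpolation=cv2.INTER_CUBIC),alpha=1.4,beta=15)
    for q,c in((p,(0,255,0)),(o,(0,0,255))):cv2.circle(z,(int((q[0]-x+.5)*5),int((q[1]-y+.5)*5)),4,c,1)
    cv2.imwrite(f"pics/{n}3z.png",z)
E
```

```text
t 4.4667 tcp [0.62 0.31 0.06] open 0.005838065138673356 q [-0.45  0.98 -0.16  1.46  0.2   0.73 -1.95] F [0.16 0.25 0.72]
axes
 [[ 0.95  0.32  0.  ]
 [ 0.32 -0.95  0.  ]
 [ 0.   -0.   -1.  ]]
(.617,.312,.058) cm [-0.03  0.05  0.07]
[0.61710852 0.31259349 0.05074422]
side [196.13888605 221.85452524] [197.35337546 225.80348781]
```

View pics/side3z.png

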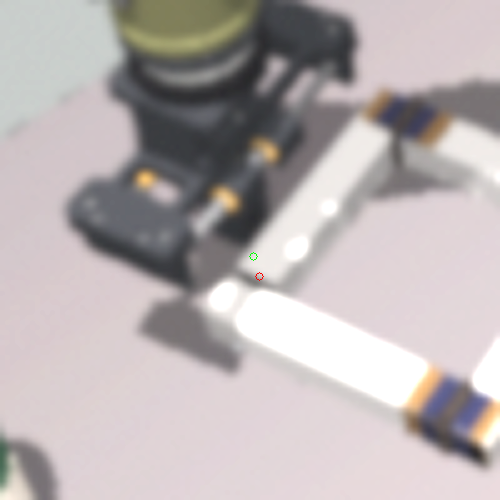

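The visible finger bottom looks slightly above the projected tip. I'll hold the pose and take a closer look.

Call:
carry_out([
  [[0,0,0,0,0,0,0],[0,0,0,0,0,0,0],[0,0,0,0,0,0,0],[0,0,0,0,0,0,0],[0,0,0,0,0,0,0],[0,0,0,0,0,0,0],[0,0,0,0,0,0,0],[0,0,0,0,0,0,0],[0,0,0,0,0,0,0],[0,0,0,0,0,0,0]],
])

```text
clock: 5.35
tool_pos: [0.6166, 0.3123, 0.0581]
eef_rot: [0.987, 0.161, 0.0, 0.0]
contact_force: [0.8, -0.6, -0.8]
opening: 0.003
```

Run:
```python
from plant import r
from h import *
s=r.get_state();Q=R.from_quat(s["eef_rot"]);print(s["clock"],s["tool_pos"],s["opening"])
d=r.snapshot("side");im=cv2.cvtColor(d["pixels"],cv2.COLOR_RGB2BGR)
x,y,k=170,185,11
z=cv2.resize(im[y:y+50,x:x+60],None,fx=k,fy=k,interpolation=cv2.INTER_CUBIC)
z=cv2.convertScaleAbs(z,alpha=2.2,beta=20)
def dot(P,c):
    q=proj(d,P)[0];cv2.circle(z,(int((q[0]-x+.5)*k),int((q[1]-y+.5)*k)),3,c,-1)
for a in(-.009,.009):
  for b in(-.0175,.0175):dot(s["tool_pos"]+Q.apply([a,b,.008]),(0,255,0))
dot([.617,.312,.03],(0,0,255))
cv2.imwrite("pics/side4z.png",z)
```

```text
5.35 [0.61660778 0.31232056 0.05807815] 0.003017948922329447
```

View pics/side4z.png

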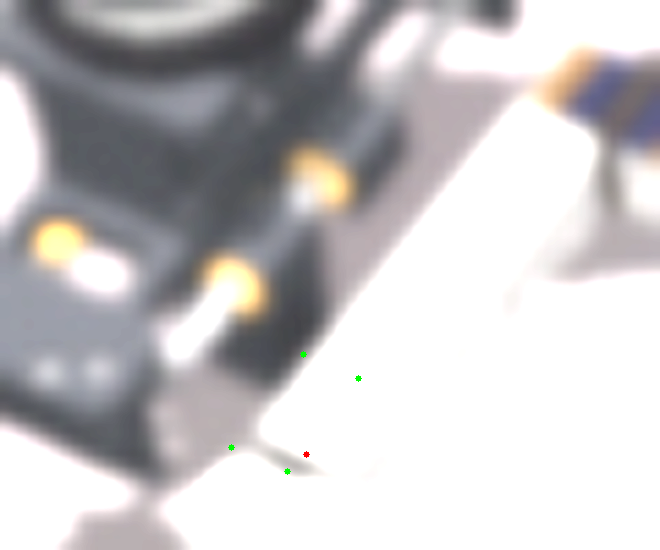

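The dark finger block ends above where the model puts the fingertips. I'll check the raw contrast to see whether a lighter tip blends into the tube.

Run:
```python
from plant import r
from h import *
s=r.get_state();Q=R.from_quat(s["eef_rot"]);print(s["clock"])
d=r.snapshot("side");pickle.dump(d,open("side4.pkl","wb"));im=cv2.cvtColor(d["pixels"],cv2.COLOR_RGB2BGR)
x,y,k=170,185,11
c=im[y:y+50,x:x+60]
o=cv2.cvtColor(pickle.load(open("side.pkl","rb"))["pixels"],cv2.COLOR_RGB2BGR)[y:y+50,x:x+60]
k=6.6
f=lambda c:cv2.resize(c,None,fx=k,fy=k,interpolation=cv2.INTER_NEAREST)
cv2.imwrite("pics/side5z.png",cv2.hconcat([f(c),f(o)]))
b=cv2.cvtColor(pickle.load(open("side.pkl","rb"))["pixels"],cv2.COLOR_RGB2BGR)[60:150,460:560]
cv2.imwrite("pics/start.png",cv2.resize(b,None,fx=6,fy=6,interpolation=cv2.INTER_CUBIC))
```

```text
5.4
```

View pics/side5z.png

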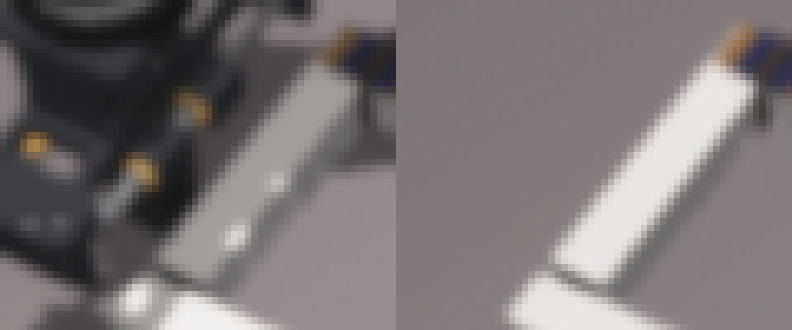

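View pics/start.png

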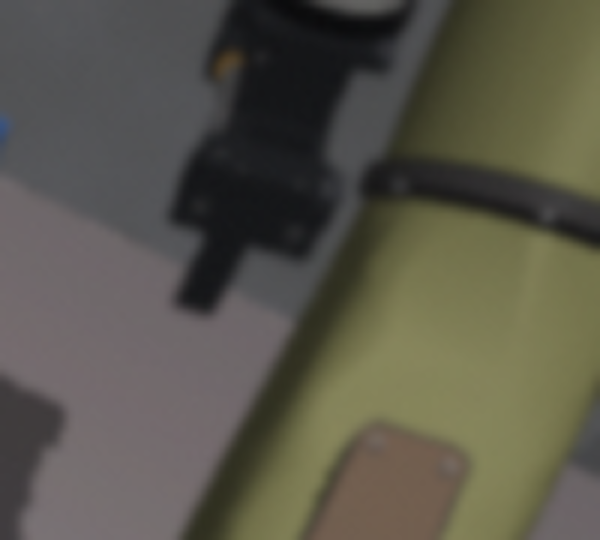

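Run:
```python
from h import *
d=pickle.load(open("side.pkl","rb"))
im=cv2.cvtColor(d["pixels"],cv2.COLOR_RGB2BGR)
x,y,k=460,60,6
def draw(z,d,p,Q,ys,x,y,k):
  for b in ys:
   for a in(-.009,.009):
    for h,c in((.008,(0,255,0)),(-.011,(0,255,255)),(-.056,(0,0,255))):
      q=proj(d,p+Q.apply([a,b,h]))[0];cv2.circle(z,(int((q[0]-x+.5)*k),int((q[1]-y+.5)*k)),3,c,-1)
z=cv2.convertScaleAbs(cv2.resize(im[y:y+90,x:],None,fx=k,fy=k,interpolation=cv2.INTER_CUBIC),alpha=1.5,beta=20)
draw(z,d,np.array([ 0.19858403, -0.59189474,  0.22131213]),R.from_quat([0.98692,0.161208,-.00022,-.0009]),(-.0615,-.044,.044,.0615),x,y,k)
cv2.imwrite("pics/a1.png",z)
d=pickle.load(open("side4.pkl","rb"));im=cv2.cvtColor(d["pixels"],cv2.COLOR_RGB2BGR)
x,y,k=150,170,9
z=cv2.convertScaleAbs(cv2.resize(im[y:y+65,x:x+75],None,fx=k,fy=k,interpolation=cv2.INTER_CUBIC),alpha=1.3,beta=20)
draw(z,d,np.array([.6166,.3123,.0581]),R.from_quat([0.987,0.161,0,0]),(-.0175,.0175),x,y,k)
cv2.imwrite("pics/a2.png",z)
```

```text
(no output)
```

View pics/a1.png

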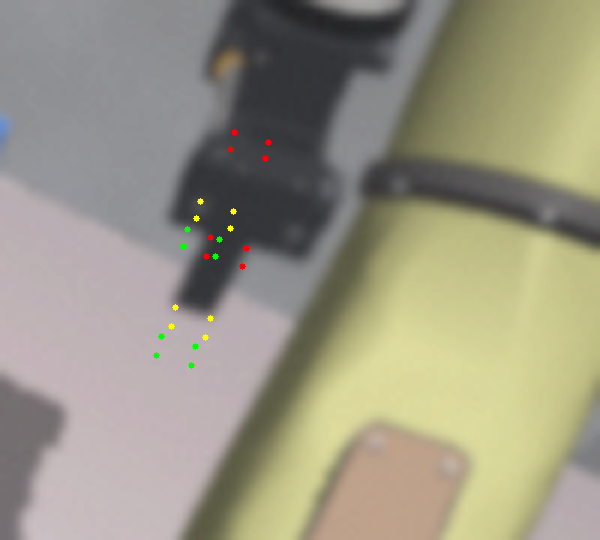

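View pics/a2.png

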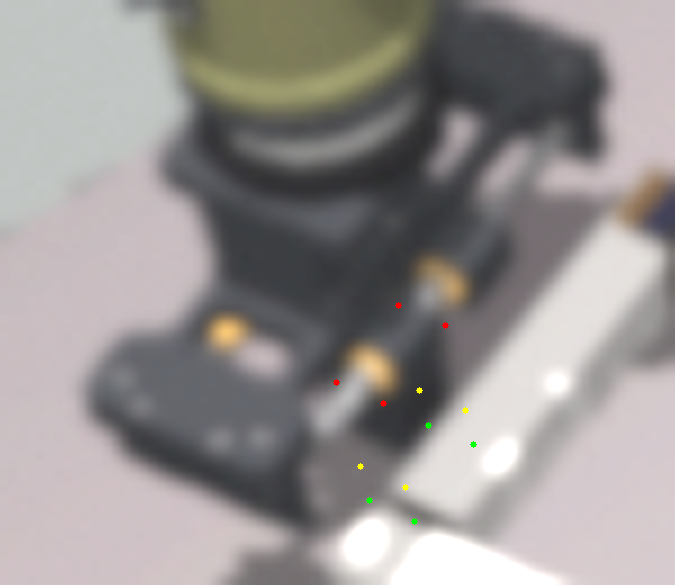

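The visible fingertips sit about 8 px above the model in both poses, so I need to know whether that comes from the tool model or from a bias in the pose reading. I'll compare the body outline in both cameras.

Run:
```python
from h import *
from plant import r
dt=r.snapshot("top");pickle.dump(dt,open("top4.pkl","wb"))
p=np.array([.6166,.3123,.0581]);Q=R.from_quat([0.987,0.161,0,0])
P0=np.array([ 0.19858403, -0.59189474,  0.22131213]);Q0=R.from_quat([0.98692,0.161208,-.00022,-.0009])
def go(d,p,Q,x,y,w,h,k,out):
  im=cv2.cvtColor(d["pixels"],cv2.COLOR_RGB2BGR)
  z=cv2.convertScaleAbs(cv2.resize(im[y:y+h,x:x+w],None,fx=k,fy=k,interpolation=cv2.INTER_CUBIC),alpha=1.5,beta=20)
  pts=[]
  for a,b in((-1,-1),(1,-1),(1,1),(-1,1)):
      q=proj(d,p+Q.apply([a*.0375,b*.0935,-.056]))[0];pts.append(((q[0]-x+.5)*k,(q[1]-y+.5)*k))
  cv2.polylines(z,[np.int32(pts)],True,(0,0,255),1)
  cv2.imwrite(out,z)
go(pickle.load(open("side4.pkl","rb")),p,Q,130,140,100,100,6,"pics/b1.png")
go(pickle.load(open("side.pkl","rb")),P0,Q0,460,50,100,90,6,"pics/b2.png")
go(dt,p,Q,150,120,110,100,6,"pics/b3.png")
go(pickle.load(open("top.pkl","rb")),P0,Q0,470,270,90,90,6,"pics/b4.png")
v=[cv2.imread(f"pics/b{i}.png") for i in(1,2,3,4)]
v=[cv2.resize(i,(400,300)) if 0 else cv2.copyMakeBorder(i,0,max(0,600-i.shape[0]),0,max(0,660-i.shape[1]),cv2.BORDER_CONSTANT) for i in v]
```

```text
(no output)
```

View pics/b1.png

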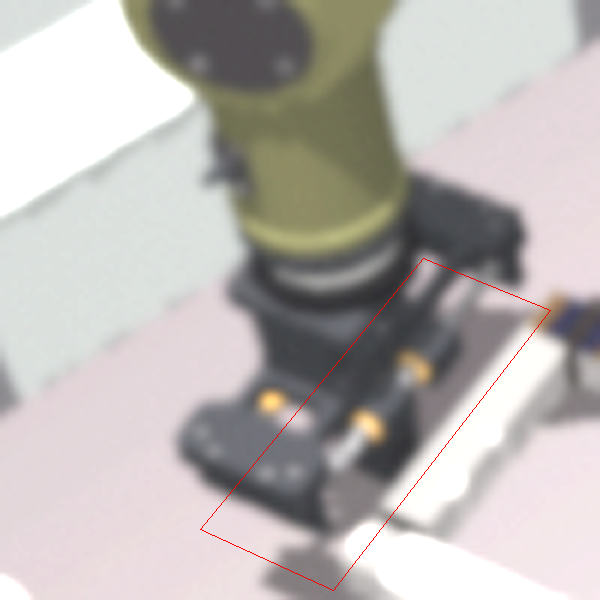

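View pics/b2.png

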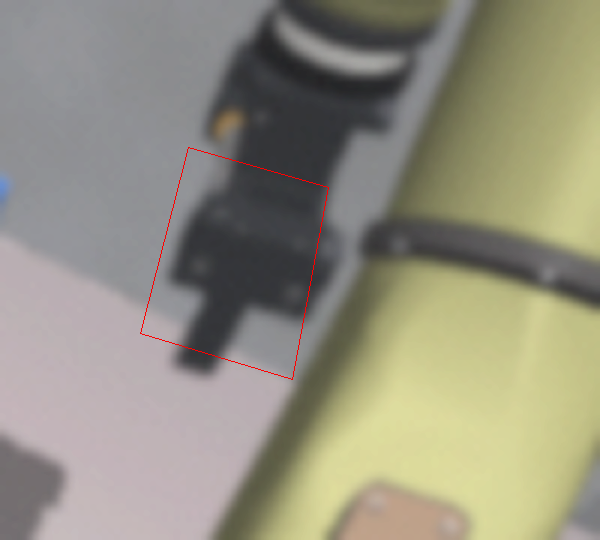

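View pics/b3.png

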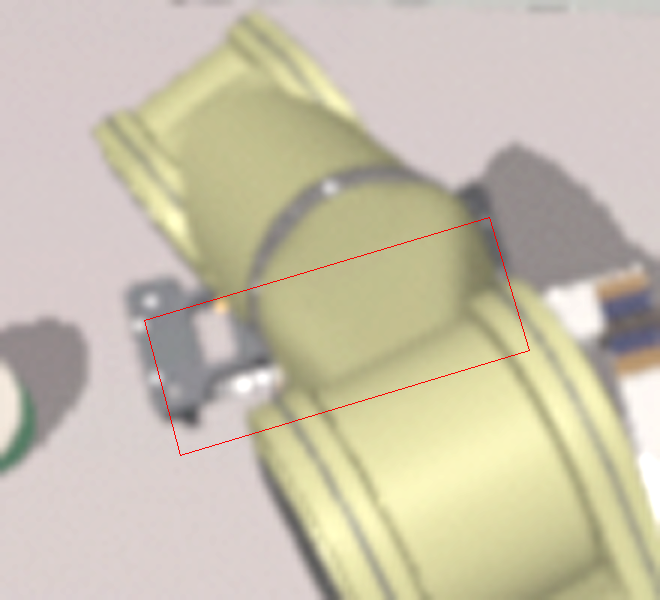

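View pics/b4.png

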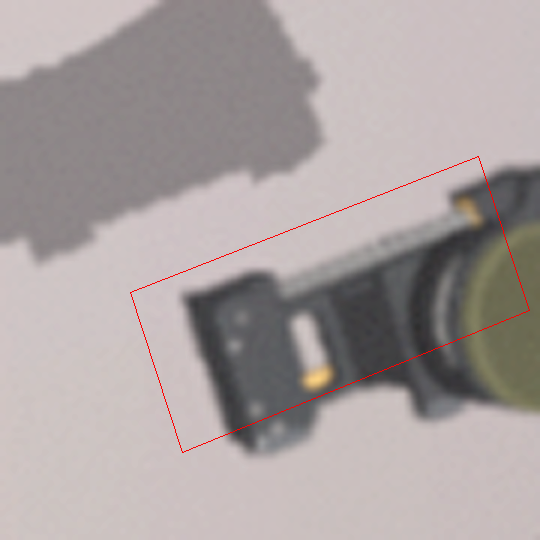

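The whole hand appears displaced from the reported pose, as if it were higher than stated. I'll triangulate the gripper features with both cameras and check the calibration on the spray can and the robot base.

Run:
```python
from h import *
np.set_printoptions(precision=4,suppress=True)
S,T=[pickle.load(open(f,"rb")) for f in("side4.pkl","top4.pkl")]
def tri(a,b):
    A=[];B=[]
    for d,p in((S,a),(T,b)):
        v=ray(d,p);v/=np.linalg.norm(v);M=np.eye(3)-np.outer(v,v);A.append(M);B.append(M@d["xyz"])
    X=np.linalg.solve(sum(A),sum(B));return X,[np.linalg.norm(A[i]@X-B[i]) for i in(0,1)]
f=lambda x,y,ox,oy,k=6:(ox+(x+.5)/k-.5,oy+(y+.5)/k-.5)
Q=R.from_quat([0.987,0.161,0,0]);p=np.array([.6166,.3123,.0581])
for n,a,b in[("gold",(270,402),(222,305)),("bolt far",(203,428),(150,300)),("boltnear",(295,472),(172,400))]:
    X,e=tri(f(*a,130,140),f(*b,150,120));print(n,X,e,"tool mm",Q.inv().apply(X-p)*1000)
print("can cap",tri((126,244),(131,177)))
for d,n in((S,"side"),(T,"top")):print(n,"base",proj(d,[0,0,0]),"tip",proj(d,[.6166,.3123,.05]))
```

```text
gold [0.6176 0.3623 0.1676] [np.float64(0.0011510793209422616), np.float64(0.001151079320942298)] tool mm [  16.8288  -47.0841 -109.4724]
bolt far [0.6163 0.3961 0.18  ] [np.float64(0.0015907887042911808), np.float64(0.001590788704291199)] tool mm [  26.3858  -79.5731 -121.9398]
boltnear [0.5659 0.3816 0.1821] [np.float64(0.0021236759963840267), np.float64(0.0021236759963840267)] tool mm [ -26.0446  -81.8637 -123.9852]
can cap (array([0.59  , 0.5248, 0.1864]), [np.float64(0.0025251414882017675), np.float64(0.0025251414882019865)])
side base [[426.4474 297.0224]] tip [[196.3585 222.044 ]]
top base [[300.5553 377.0931]] tip [[208.3942 180.428 ]]
```

Run:
```python
from h import *
d=pickle.load(open("top.pkl","rb"));im=cv2.cvtColor(d["pixels"],cv2.COLOR_RGB2BGR)
q=proj(d,[[0,0,0],[.1,0,0],[0,.1,0],[0,0,.3]]);print(q)
z=cv2.resize(im[320:420,240:380],None,fx=5,fy=5)
for c in q:cv2.circle(z,(int((c[0]-240)*5),int((c[1]-320)*5)),4,(0,0,255),-1)
cv2.imwrite("pics/base.png",z)
```

```text
[[300.55530372 377.09311267]
 [301.20098934 345.17581887]
 [268.9077534  376.39994331]
 [308.25006289 399.87350184]]
```

View pics/base.png

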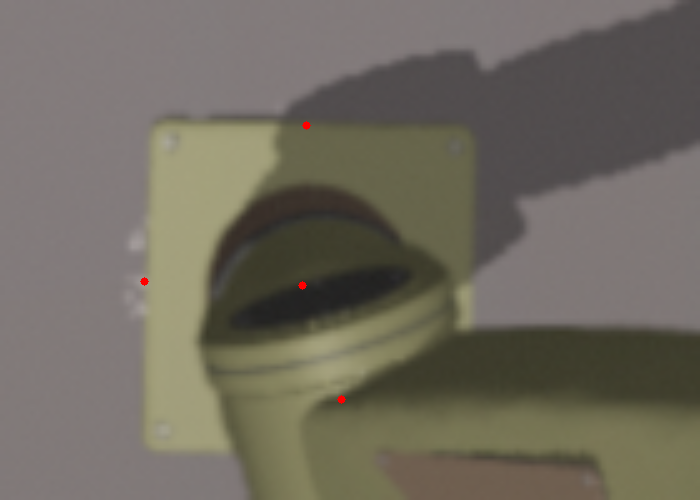

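Run:
```python
from h import *
np.set_printoptions(precision=1,suppress=True)
S0,S=[pickle.load(open(f,"rb")) for f in("side.pkl","side4.pkl")]
Q=R.from_quat([0.987,0.161,0,0]);p=np.array([.6166,.3123,.0581])
P0=np.array([ 0.19858403, -0.59189474,  0.22131213]);Q0=R.from_quat([0.98692,0.161208,-.00022,-.0009])
f=lambda x,y,ox,oy,k:(ox+(x+.5)/k-.5,oy+(y+.5)/k-.5)
print("vis closed bottom vertex",np.array(f(400,452,150,170,9)),"vis open finger L,R",np.array(f(178,303,460,60,6)),np.array(f(212,312,460,60,6)))
print("plate bottoms closed",np.array(f(325,528,130,140,6)),"open",np.array(f(172,277,460,50,6)),np.array(f(305,315,460,50,6)))
for h in(8,0,-11,-20,-30,-40,-56,-70,-90,-110,-123):
    print(h,"cl",proj(S,p+Q.apply([-.009,-.0175,h/1000]))[0],proj(S,p+Q.apply([-.0375,-.0935,h/1000]))[0],"open",proj(S0,P0+Q0.apply([.009,-.0615,h/1000]))[0],proj(S0,P0+Q0.apply([-.009,-.0615,h/1000]))[0],"pl",proj(S0,P0+Q0.apply([.0375,-.0935,h/1000]))[0],proj(S0,P0+Q0.apply([-.0375,-.0935,h/1000]))[0])
```

```text
vis closed bottom vertex [194.  219.8] vis open finger L,R [489.2 110.1] [494.9 111.6]
plate bottoms closed [183.8 227.6] open [488.2  95.8] [510.4 102.1]
8 cl [195.6 227.4] [189.1 250.6] open [485.6 118.7] [491.3 120.4] pl [475.  121.7] [499.3 129.2]
0 cl [195.2 225.8] [188.6 249.1] open [486.6 116.7] [492.4 118.5] pl [476.  119.7] [500.4 127.2]
-11 cl [194.6 223.6] [188.  246.9] open [488.  113.9] [493.8 115.7] pl [477.3 116.9] [501.9 124.4]
-20 cl [194.1 221.8] [187.4 245.2] open [489.2 111.6] [495.  113.4] pl [478.4 114.6] [503.1 122.2]
-30 cl [193.6 219.8] [186.8 243.2] open [490.5 109. ] [496.3 110.8] pl [479.7 112. ] [504.6 119.6]
-40 cl [193.  217.7] [186.2 241.2] open [491.8 106.4] [497.7 108.2] pl [480.9 109.4] [506. 117.]
-56 cl [192.2 214.3] [185.2 238. ] open [493.9 102.2] [499.9 104. ] pl [483.  105.1] [508.3 112.7]
-70 cl [191.4 211.3] [184.3 235.1] open [495.8  98.4] [501.8 100.2] pl [484.8 101.4] [510.4 109. ]
-90 cl [190.2 206.9] [182.9 230.8] open [498.5  92.9] [504.6  94.7] pl [487.5  95.8] [513.4 103.5]
-110 cl [189.  202.3] [181.6 226.4] open [501.3  87.3] [507.5  89.1] pl [490.2  90.2] [516.4  97.8]
-123 cl [188.2 199.3] [180.7 223.5] open [503.2  83.6] [509.4  85.4] pl [492.   86.4] [518.5  94.1]
```

The cameras and the reported pose disagree: the visible hand, fingertips and body alike, sits about 3 cm higher along the tool axis than the state plus the tool description imply. I'll complete the hold at this height, then resolve the disagreement before going any lower.

Call:
carry_out([
  [[0,0,0,0,0,0,0],[0,0,0,0,0,0,0],[0,0,0,0,0,0,0],[0,0,0,0,0,0,0],[0,0,0,0,0,0,0],[0,0,0,0,0,0,0],[0,0,0,0,0,0,0],[0,0,0,0,0,0,0],[0,0,0,0,0,0,0],[0,0,0,0,0,0,0]],
])

```text
clock: 6.33
tool_pos: [0.6166, 0.3123, 0.0581]
eef_rot: [0.987, 0.161, 0.0, 0.0]
contact_force: [0.6, -0.3, 0.3]
opening: 0.003
```

Call:
carry_out([
  [[0,0,0,0,0,0,0],[0,0,0,0,0,0,0],[0,0,0,0,0,0,0],[0,0,0,0,0,0,0],[0,0,0,0,0,0,0],[0,0,0,0,0,0,0],[0,0,0,0,0,0,0],[0,0,0,0,0,0,0],[0,0,0,0,0,0,0],[0,0,0,0,0,0,0]],
])

```text
clock: 7.17
tool_pos: [0.6166, 0.3123, 0.0581]
eef_rot: [0.987, 0.161, 0.0, 0.0]
contact_force: [0.1, 0.3, -0.4]
opening: 0.0
```

Run:
```python
from plant import r
from h import *
s=r.get_state();print(s)
d=r.snapshot("side");im=cv2.cvtColor(d["pixels"],cv2.COLOR_RGB2BGR)
cv2.imwrite("pics/side6.png",im)
t=r.snapshot("top");pickle.dump(t,open("top6.pkl","wb"));cv2.imwrite("pics/top6.png",cv2.cvtColor(t["pixels"],cv2.COLOR_RGB2BGR))
pickle.dump(d,open("side6.pkl","wb"))
```

```text
{'clock': 7.1667, 'q': array([-0.4545025 ,  0.97635471, -0.16306534,  1.4566855 ,  0.20432457,
        0.72517256, -1.94721605]), 'qd': array([ 0.00081588, -0.00028801, -0.00025097, -0.0001928 , -0.00171963,
       -0.00089382,  0.00044816]), 'joint_torque': array([-3.76361641e-05, -6.17193103e+01, -1.05480004e+00, -1.29605064e+01,
        1.77049177e-02, -7.54014566e-02, -3.33110938e-05]), 'tool_pos': array([0.61661737, 0.31231079, 0.05810927]), 'eef_rot': array([9.86921503e-01, 1.61201569e-01, 2.14905332e-05, 3.74729973e-05]), 'contact_force': array([ 0.11614066,  0.32601206, -0.39384583]), 'moment': array([ 0.02056638, -0.01008301,  0.05529812]), 'opening': 0.0004724270312093205}
```

View pics/side6.png

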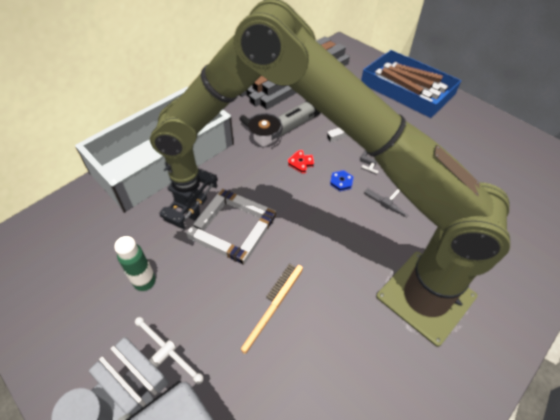

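View pics/top6.png

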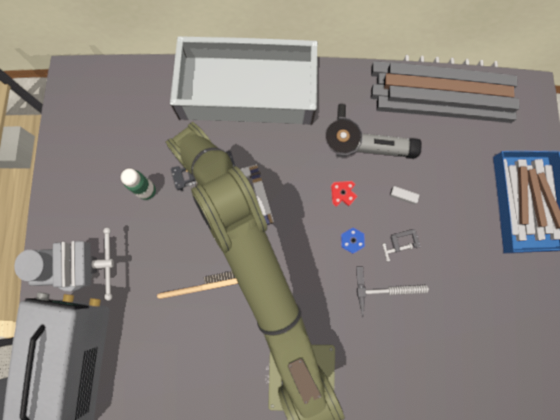

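The fingertips hover at the slot corner near side pixel (195,220) and nothing has moved. To see whether the reported height is biased, I'll compare shoulder and wrist heights from the images with the arm's own kinematics, fitted from the joint readings.

Run:
```python
from h import *
from scipy.optimize import least_squares
np.set_printoptions(precision=4,suppress=True)
# FK model: Rz(-q1) . z h . Ry(q2) . Rz(s3 q3) . z L1 . Ry(q4) . Rz(s5 q5) z L2 . Ry(q6) z L3
data=[([1.28081001,.68997532,-.19451683,1.5663569,.15729304,.90252472,-.21513975],[.19858,-.59189,.22131]),
([-.4545025,.97635471,-.16306534,1.4566855,.20432457,.72517256,-1.94721605],[.616617,.312311,.058109]),
([.05,.55,-.22,1.61,.14,.99,-1.46],[.5798,-.0005,.2918]),([.72,.48,-.22,1.75,.12,.92,-.8],[.4171,-.3282,.2919]),([-.45,.91,-.17,1.43,.19,.82,-1.93],[.6176,.3096,.1125])]
w=[10,10,1,1,1]
Y=lambda a:R.from_euler('y',a);Z=lambda a:R.from_euler('z',a)
def fk(q,h,L1,L2,L3,s3,s5):
    A=Z(-q[0]);sh=np.array([0,0,h]);A=A*Y(q[1])*Z(s3*q[2]);el=sh+A.apply([0,0,L1]);A=A*Y(q[3])*Z(s5*q[4]);wr=el+A.apply([0,0,L2]);ax=A.apply([0,1,0]);A=A*Y(q[5]);return sh,el,wr,wr+A.apply([0,0,L3]),ax,A.apply([0,0,1])
best=None
for s3 in(1,-1):
  for s5 in(1,-1):
    f=lambda p:np.concatenate([k*np.r_[fk(q,*p,s3,s5)[3]-x,.3*(fk(q,*p,s3,s5)[5]-[0,0,-1])] for k,(q,x) in zip(w,data)])
    o=least_squares(f,[.3,.57,.34,.3]);print(s3,s5,o.x,o.cost)
    if best is None or o.cost<best[0]:best=(o.cost,o.x,s3,s5)
_,P,s3,s5=best
for q,x in data:print(fk(q,*P,s3,s5)[3]-x,fk(q,*P,s3,s5)[5])
S=pickle.load(open("side6.pkl","rb"));T=pickle.load(open("top6.pkl","rb"))
sh,el,wr,tc,ax,_=fk(data[1][0],*P,s3,s5);print("sh",sh,"el",el,"wr",wr)
for n,X in(("sh",sh),("el",el),("wr",wr)):print(n,"side",proj(S,X),"top",proj(T,X))
```

```text
1 1 [-22.3995   0.8312   0.0364 -22.0107] 0.20493410664583095
1 -1 [-0.3031  0.5822  0.3163 -0.2811] 0.6274654725104571
-1 1 [-0.1766  0.568   0.3363 -0.1742] 0.6060444083897594
-1 -1 [-13.0259   0.7209   0.1653 -12.7988] 0.07389573492190095
[0.0084 0.0189 0.005 ] [-0.0007  0.0017 -1.    ]
[ 0.0031  0.0214 -0.0051] [ 0.0001 -0.0001 -1.    ]
[-0.1596  0.032   0.0056] [ 0.0072 -0.0016 -1.    ]
[-0.1385  0.0218  0.0207] [ 0.0071  0.0023 -1.    ]
[-0.0175  0.0788 -0.0104] [ 0.0005 -0.0051 -1.    ]
sh [  0.       0.     -13.0259] el [  0.5366   0.2622 -12.6221] wr [  0.6205   0.3328 -12.7458]
sh side [[287.6334 490.3254]] top [[274.3889 299.0352]]
el side [[268.3688 481.8139]] top [[266.5442 281.7997]]
wr side [[264.6575 481.637 ]] top [[264.4304 279.1551]]
```

Run:
```python
from h import *
from scipy.optimize import least_squares
np.set_printoptions(precision=4,suppress=True)
S=pickle.load(open("side6.pkl","rb"));S0=pickle.load(open("side.pkl","rb"))
im=cv2.cvtColor(S["pixels"],cv2.COLOR_RGB2BGR)
f=lambda x,y,w,h,k:cv2.convertScaleAbs(cv2.resize(im[y:y+h,x:x+w],None,fx=k,fy=k,interpolation=cv2.INTER_CUBIC),alpha=1.5,beta=15)
cv2.imwrite("pics/caps.png",cv2.hconcat([f(435,205,80,80,4),f(140,110,60,60,5.3334)]))
for n,px,xy in(("shoulder",(473,244),(0,0)),("wrist",(171,142),(.6166,.3123))):
  for ang in(.4545,.4689,.4545+.2,.4545-.2):
    nn=np.array([-np.sin(ang),np.cos(ang)])
    o=least_squares(lambda v:proj(S,[xy[0]+nn[0]*v[0],xy[1]+nn[1]*v[0],v[1]])[0]-px,[.05,.3])
    print(n,ang,"c,z",o.x,o.cost)
```

```text
shoulder 0.4545 c,z [0.0446 0.3338] 0.0
shoulder 0.4689 c,z [0.0432 0.332 ] 0.0
shoulder 0.6545000000000001 c,z [0.031  0.3162] 4.0389678347315804e-28
shoulder 0.2545 c,z [0.0858 0.3824] 6.462348535570529e-27
wrist 0.4545 c,z [0.0184 0.387 ] 0.0
wrist 0.4689 c,z [0.0188 0.3874] 4.0389678347315804e-28
wrist 0.6545000000000001 c,z [0.0253 0.394 ] 4.0389678347315804e-28
wrist 0.2545 c,z [0.015  0.3829] 2.0194839173657902e-27
```

View pics/caps.png

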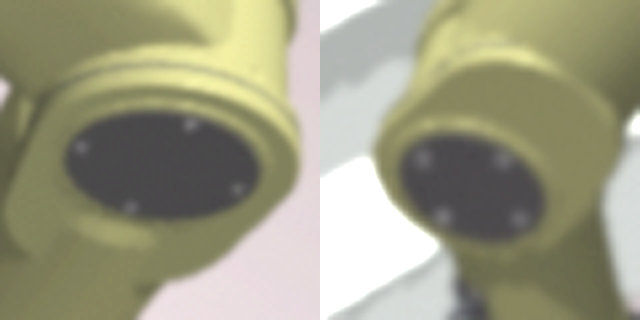

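The wrist geometry has an offset, so that comparison is inconclusive. A direct test is to overlay the described gripper (body slab and finger boxes) at the reported pose and with an axial shift, at the start and now.

```bash
cat > ov.py <<'E'
from h import *
def box(z,d,p,Q,lo,hi,x,y,k,c):
    P=np.array([[ (lo,hi)[i>>j&1][j] for j in range(3)] for i in range(8)])
    q=[((u-x+.5)*k,(v-y+.5)*k) for u,v in proj(d,p+Q.apply(P))]
    for i in range(8):
        for j in range(3):
            if not i>>j&1: cv2.line(z,tuple(map(int,q[i])),tuple(map(int,q[i|1<<j])),c,1,cv2.LINE_AA)
def view(d,p,Q,x,y,w,h,k,op,shifts,out):
    im=cv2.cvtColor(d["pixels"],cv2.COLOR_RGB2BGR);r=[]
    for s in shifts:
        z=cv2.convertScaleAbs(cv2.resize(im[y:y+h,x:x+w],None,fx=k,fy=k,interpolation=cv2.INTER_CUBIC),alpha=1.6,beta=20)
        pp=p+Q.apply([0,0,-s])
        box(z,d,pp,Q,(-.0375,-.0935,-.09),(.0375,.0935,-.056),x,y,k,(0,0,255))
        for sg in(1,-1):
            a,b=sorted((sg*op/2,sg*(op/2+.0175)));box(z,d,pp,Q,(-.009,a,-.056),(.009,b,.008),x,y,k,(0,255,0))
        r.append(z)
    cv2.imwrite(out,cv2.hconcat(r))
E
python3 - <<'E'
from ov import *
S0,S=[pickle.load(open(f,"rb")) for f in("side.pkl","side6.pkl")]
Q=R.from_quat([0.987,0.161,0,0]);p=np.array([.6166,.3123,.0581])
P0=np.array([ 0.19858403, -0.59189474,  0.22131213]);Q0=R.from_quat([0.98692,0.161208,-.00022,-.0009])
view(S,p,Q,145,155,80,90,5,0,(0,.033),"pics/o1.png")
view(S0,P0,Q0,465,55,80,80,5,.088,(0,.033),"pics/o2.png")
E
```

```text
(no output)
```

View pics/o1.png

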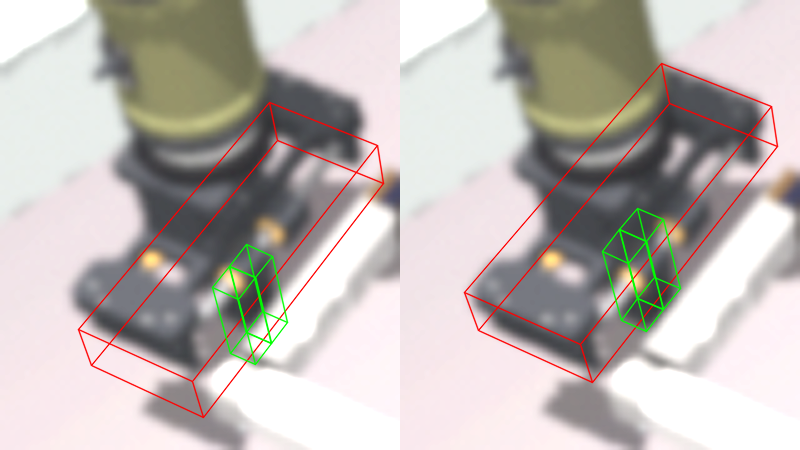

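View pics/o2.png

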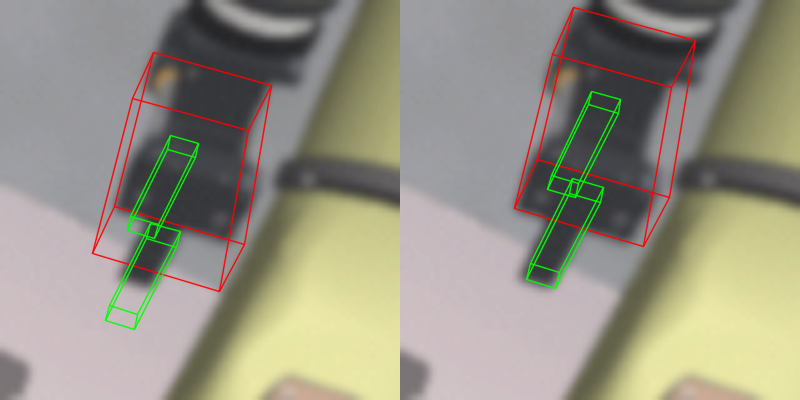

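With zero shift the described gripper clearly misses the picture. With a 33 mm axial shift, both the body and the finger line up at the start pose, and they come close at the current one. So the real fingertips are about 33 mm further back than the state says, which puts the gap near 53 mm instead of 20 mm. I'll descend in small steps, checking force and picture at each one.

Call:
carry_out([
  [[0,0,0,0,0,0.5,0],[0,0,0,0,0,1.0,0],[0,0,0,0,0,1.4,0],[0,0,0,0,0,1.4,0],[0,0,0,0,0,1.4,0]],
])

```text
clock: 7.68
tool_pos: [0.6162, 0.3121, 0.0435]
eef_rot: [0.987, 0.161, -0.001, 0.0]
contact_force: [0.5, -0.2, 0.1]
opening: 0.006
```

```bash
cat > look.py <<'E'
from ov import *
from plant import r
import sys
s=r.get_state();print(s["clock"],s["tool_pos"],s["contact_force"])
d=r.snapshot("side");p=proj(d,s["tool_pos"])[0];x,y=int(p[0])-40,int(p[1])-50
pickle.dump(d,open(sys.argv[1]+".pkl","wb"))
view(d,s["tool_pos"],R.from_quat(s["eef_rot"]),x,y,75,75,5.2,0,(0,.033),f"pics/{sys.argv[1]}.png")
E
python3 look.py l1
```

```text
7.6833 [0.61623109 0.31210818 0.04347897] [ 0.49088499 -0.19358927  0.07301561]
```

View pics/l1.png

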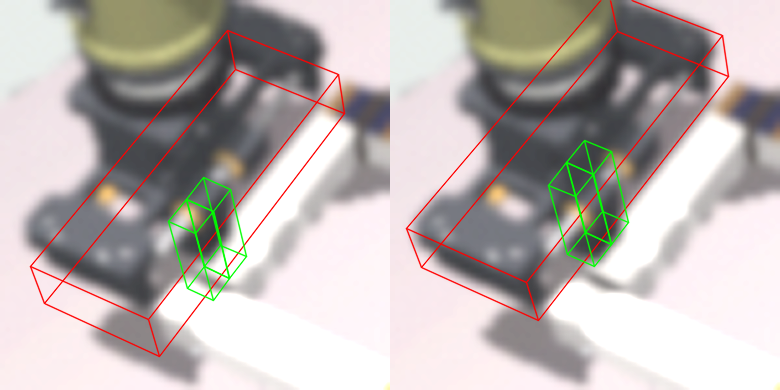

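Call:
carry_out([
  [[0,0,0,0,0,0.2,0],[0,0,0,0,0,0.4,0],[0,0,0,0,0,0.6,0],[0,0,0,0,0,0.7,0],[0,0,0,0,0,0.7,0],[0,0,0,0,0,0.7,0]],
])

```text
clock: 8.23
tool_pos: [0.6166, 0.3123, 0.037]
eef_rot: [0.987, 0.161, -0.0, 0.0]
contact_force: [-0.3, 0.4, 0.1]
opening: 0.004
```

```bash
python3 look.py l2
```

```text
8.2333 [0.61658996 0.31228486 0.03699814] [-0.33330474  0.4404908   0.06732708]
```

View pics/l2.png

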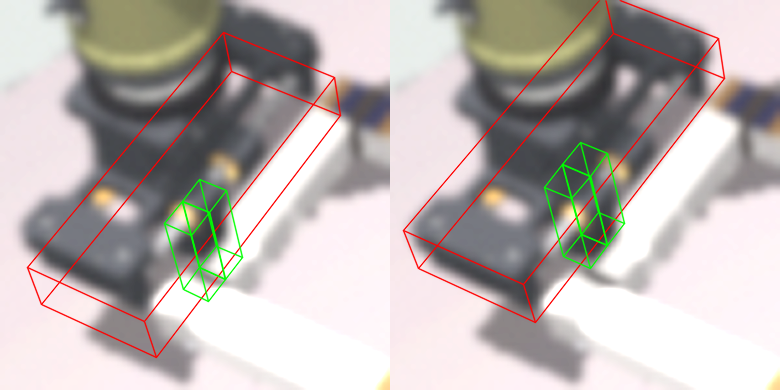

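Call:
carry_out([
  [[0,0,0,0,0,0.2,0],[0,0,0,0,0,0.4,0],[0,0,0,0,0,0.4,0],[0,0,0,0,0,0.4,0]],
])

```text
clock: 8.62
tool_pos: [0.6164, 0.3122, 0.0329]
eef_rot: [0.987, 0.161, -0.0, 0.0]
contact_force: [0.0, -0.0, -0.3]
opening: 0.002
```

The reported fingertip height is now 5 mm below the tube's top face, with no contact force and no deflection. That confirms the reported height reads about 3 cm low. I'll check that the bias is the same at both reaches, then go to the final height.

```bash
python3 - <<'E'
from h import *
np.set_printoptions(precision=0,suppress=True)
S0=pickle.load(open("side.pkl","rb"));T0=pickle.load(open("top.pkl","rb"))
P0=np.array([ 0.19858403, -0.59189474,  0.22131213]);Q0=R.from_quat([0.98692,0.161208,-.00022,-.0009])
for z in(-105,-115,-123,-131):
    X=[P0+Q0.apply(np.array([a,b,z])/1000) for a,b in((26.4,-80),(-26,-80),(26,80),(-26,80))]
    print(z,"b2",((proj(S0,X)-[460,50]+.5)*6)[:2].tolist(),"b4",((proj(T0,X)-[470,270]+.5)*6)[2:].tolist(),((proj(T0,X)-[470,270]+.5)*6)[:2].tolist())
E
python3 look.py l3
python3 - <<'E'
from h import *
d=pickle.load(open("l3.pkl","rb"));im=cv2.cvtColor(d["pixels"],cv2.COLOR_RGB2BGR)[195:240,165:225]
cv2.imwrite("pics/l3b.png",cv2.convertScaleAbs(cv2.resize(im,None,fx=12,fy=12,interpolation=cv2.INTER_CUBIC),alpha=1.15,beta=20))
E
```

```text
-105 b2 [[206.41294091867678, 244.67301514818763], [315.406216951184, 276.4354470094363]] b4 [[525.8746699318667, 190.71545194035127], [561.9223109736795, 301.96368066890545]] [[219.2312690530257, 312.6699638171051], [256.93844349956, 428.46651823268076]]
-115 b2 [[214.74318873031484, 227.5190237846665], [324.4802012362384, 259.33067486900063]] b4 [[539.2744967526758, 190.90073466699278], [575.5090485555161, 302.97765164347356]] [[230.92052539901124, 314.0042455134094], [268.8812051439122, 430.72224165874195]]
-123 b2 [[221.4725329324924, 213.6456584409653], [331.81028732641334, 245.49619213660992]] b4 [[550.1278190211219, 191.04556100104992], [586.5103982651067, 303.7927458620119]] [[240.40318126457032, 315.0835201207258], [278.5673655321941, 432.5481050413978]]
-131 b2 [[228.26038076864006, 199.63703745925548], [339.20402256103694, 231.526016478669]] b4 [[561.1013990999281, 191.18715264421735], [597.6305016347435, 304.6111620529067]] [[250.00464383806343, 316.1734320707259], [288.37287689655113, 434.39311342894587]]
8.6167 [0.61643625 0.31224824 0.03287669] [ 0.04222738 -0.0257207  -0.31911891]
```

View pics/l3b.png

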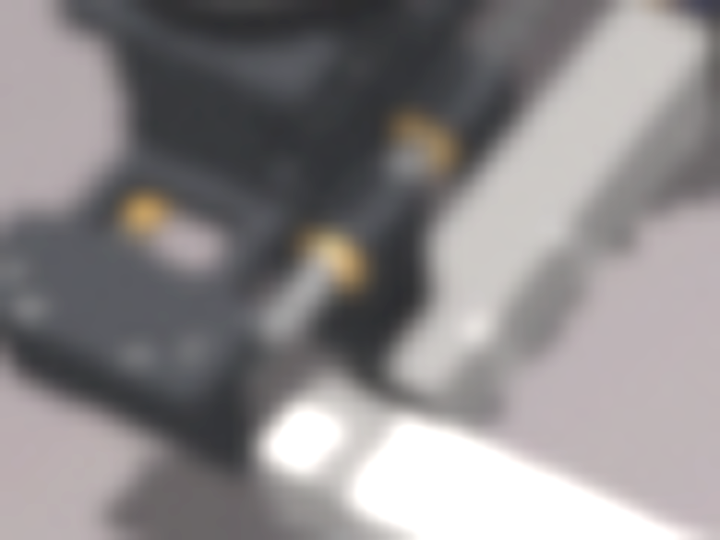

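The end-plate bolt projects exactly onto its seen position in both cameras at the start pose too, (222,213) and (240,316) in the crops. So the offset is constant along the tool axis and the true tips are about 25 mm behind the reported TCP. The gap is now about 28 mm, so I'll go 8 mm lower and hold for over 2 s.

Call:
carry_out([
  [[0,0,0,0,0,0.2,0],[0,0,0,0,0,0.4,0],[0,0,0,0,0,0.6,0],[0,0,0,0,0,0.8,0],[0,0,0,0,0,0.8,0],[0,0,0,0,0,0.8,0],[0,0,0,0,0,0.8,0],[0,0,0,0,0,0.8,0],[0,0,0,0,0,0.8,0],[0,0,0,0,0,0.8,0]],
])

```text
clock: 9.5
tool_pos: [0.6167, 0.3124, 0.0252]
eef_rot: [0.987, 0.161, 0.0, 0.0]
contact_force: [0.6, 0.5, -0.6]
opening: 0.003
```

```bash
python3 look.py l4
python3 - <<'E'
from h import *
d=pickle.load(open("l4.pkl","rb"));im=cv2.cvtColor(d["pixels"],cv2.COLOR_RGB2BGR)[195:240,165:225]
z=cv2.convertScaleAbs(cv2.resize(im,None,fx=12,fy=12,interpolation=cv2.INTER_CUBIC),alpha=1.15,beta=20)
for P,c in(([.617,.312,.03],(0,0,255)),([.617,.312,.05],(0,255,0))):
    q=proj(d,P)[0];cv2.circle(z,(int((q[0]-165+.5)*12),int((q[1]-195+.5)*12)),3,c,-1)
cv2.imwrite("pics/l4b.png",z)
E
```

```text
9.5 [0.61666588 0.31235944 0.02519362] [ 0.58000298  0.45324206 -0.61276886]
```

View pics/l4b.png

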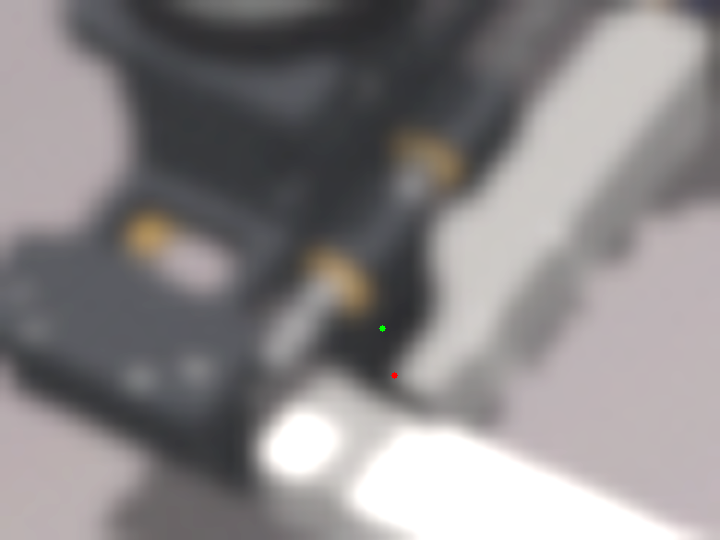

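The fingers' lower corner shows near crop (375,388), against a predicted (373,392) for tips 20 mm above the slot. I'm holding here.

Call:
carry_out([
  [[0,0,0,0,0,0,0],[0,0,0,0,0,0,0],[0,0,0,0,0,0,0],[0,0,0,0,0,0,0],[0,0,0,0,0,0,0],[0,0,0,0,0,0,0],[0,0,0,0,0,0,0],[0,0,0,0,0,0,0],[0,0,0,0,0,0,0],[0,0,0,0,0,0,0]],
])

```text
clock: 10.38
tool_pos: [0.6166, 0.3123, 0.0251]
eef_rot: [0.987, 0.161, 0.0, 0.0]
contact_force: [-0.4, -0.3, 0.5]
opening: 0.008
```

Call:
carry_out([
  [[0,0,0,0,0,0,0],[0,0,0,0,0,0,0],[0,0,0,0,0,0,0],[0,0,0,0,0,0,0],[0,0,0,0,0,0,0],[0,0,0,0,0,0,0],[0,0,0,0,0,0,0],[0,0,0,0,0,0,0],[0,0,0,0,0,0,0],[0,0,0,0,0,0,0]],
])

```text
clock: 11.22
tool_pos: [0.6166, 0.3123, 0.0251]
eef_rot: [0.987, 0.161, 0.0, 0.0]
contact_force: [0.2, -0.2, -0.1]
opening: 0.006
```

Call:
carry_out([
  [[0,0,0,0,0,0,0],[0,0,0,0,0,0,0],[0,0,0,0,0,0,0],[0,0,0,0,0,0,0],[0,0,0,0,0,0,0],[0,0,0,0,0,0,0],[0,0,0,0,0,0,0],[0,0,0,0,0,0,0],[0,0,0,0,0,0,0],[0,0,0,0,0,0,0]],
])

```text
clock: 12.05
tool_pos: [0.6166, 0.3123, 0.0251]
eef_rot: [0.987, 0.161, 0.0, 0.0]
contact_force: [0.4, -0.3, -0.1]
opening: 0.003
```

Call:
carry_out([
  [[0,0,0,0,0,-1,0],[0,0,0,0,0,-3.5,0],[0,0,0,0,0,-7,0],[0,0,0,0,0,-10,0],[0,0,0,0,0,-13,0],[0,0,0,0,0,-16,0],[0,0,0,0,0,-19,0],[0,0,0,0,0,-22,0],[0,0,0,0,0,-24,0],[0,0,0,0,0,-24,0]],
])

```text
clock: 12.88
tool_pos: [0.6191, 0.3139, 0.2716]
eef_rot: [0.987, 0.161, 0.005, -0.002]
contact_force: [-0.7, 0.8, 1.0]
opening: 0.002
```

```bash
python3 mv.py "(.615,.1,.27)" "(.599,-.127,.27)"
```

```text
t 12.8833 tcp [0.62 0.31 0.27] open 0.0017000622807060372 q [-0.44  0.74 -0.2   1.28  0.15  1.13 -1.9 ] F [-0.67  0.84  1.  ]
axes
 [[ 0.95  0.32  0.01]
 [ 0.32 -0.95  0.01]
 [ 0.01 -0.   -1.  ]]
(.615,.1,.27) cm [-7.19 20.15  0.04]
(.599,-.127,.27) cm [-15.92  41.17  -0.1 ]
```

Call:
carry_out([
  [[0,0,0,-0.8,2,0,0],[0,0,0,-1.6,4.2,0,0],[0,0,0,-2.4,6.4,0,0],[0,0,0,-3.2,8.5,0,0],[0,0,0,-4,10.5,0,0],[0,0,0,-4.8,12.5,0,0],[0,0,0,-5.6,14.5,0,0],[0,0,0,-6.4,16.5,0,0],[0,0,0,-7.2,18.5,0,0],[0,0,0,-7.8,20.5,0,0]],
])

```text
clock: 13.72
tool_pos: [0.6068, 0.0918, 0.2646]
eef_rot: [0.987, 0.161, -0.001, 0.0]
contact_force: [0.6, -0.2, 0.5]
opening: 0.007
```

Call:
carry_out([
  [[0,0,0,-0.8,2,0,0],[0,0,0,-1.6,4.2,0,0],[0,0,0,-2.4,6.4,0,0],[0,0,0,-3.2,8.5,0,0],[0,0,0,-4,11,0,0],[0,0,0,-5,14,0,0],[0,0,0,-6,17,0,0],[0,0,0,-7.2,19.5,0,0],[0,0,0,-7.8,20.6,0,0],[0,0,0,-7.8,20.6,0,0]],
])

```text
clock: 14.55
tool_pos: [0.5981, -0.1313, 0.2645]
eef_rot: [0.987, 0.158, -0.001, 0.001]
contact_force: [-0.5, 0.7, 0.5]
opening: 0.006
```

Call:
carry_out([
  [[0,0,0,0,0,0,0],[0,0,0,0,0,0,0],[0,0,0,0,0,0,0]],
])

```text
clock: 14.8
tool_pos: [0.5999, -0.1237, 0.2652]
eef_rot: [0.987, 0.163, 0.0, -0.001]
contact_force: [-0.0, 0.1, 0.4]
opening: 0.007
```

```bash
python3 mv.py "(.599,-.127,.063)"  "(.599,-.127,.013)"
```

```text
t 14.8 tcp [ 0.6  -0.12  0.27] open 0.006788568921750299 q [ 0.26  0.63 -0.23  1.55  0.16  0.98 -1.26] F [-0.03  0.12  0.41]
axes
 [[ 0.95  0.32  0.  ]
 [ 0.32 -0.95  0.  ]
 [ 0.   -0.   -1.  ]]
(.599,-.127,.063) cm [-0.21  0.31 20.22]
(.599,-.127,.013) cm [-0.21  0.32 25.22]
```

The reported TCP has to end at z ≈ 0.013 for true tips 20 mm above the 18 mm plate. I'll descend 20 cm first, then look.

Call:
carry_out([
  [[0,0,0,0,0,2,0],[0,0,0,0,0,5,0],[0,0,0,0,0,8,0],[0,0,0,0,0,11,0],[0,0,0,0,0,14,0],[0,0,0,0,0,17,0],[0,0,0,0,0,19,0],[0,0,0,0,0,20,0],[0,0,0,0,0,20,0],[0,0,0,0,0,20,0]],
])

```text
clock: 15.63
tool_pos: [0.6002, -0.1258, 0.0655]
eef_rot: [0.987, 0.162, 0.0, -0.0]
contact_force: [-0.3, 0.1, 1.2]
opening: 0.001
```

Call:
carry_out([
  [[0,0,0,0,0,0,0],[0,0,0,0,0,0,0],[0,0,0,0,0,0,0]],
])

```text
clock: 15.88
tool_pos: [0.6005, -0.1271, 0.0666]
eef_rot: [0.987, 0.161, 0.001, 0.0]
contact_force: [0.2, -0.8, 0.4]
opening: 0.006
```

```bash
python3 mv.py "(.599,-.127,.013)"; python3 look.py m1
```

```text
t 15.8833 tcp [ 0.6  -0.13  0.07] open 0.006268615418266724 q [ 0.23  0.88 -0.17  1.72  0.25  0.56 -1.34] F [ 0.22 -0.85  0.39]
axes
 [[ 0.95  0.32  0.  ]
 [ 0.32 -0.95 -0.  ]
 [ 0.    0.   -1.  ]]
(.599,-.127,.013) cm [-0.15 -0.06  5.36]
15.8833 [ 0.60048257 -0.12707087  0.06657143] [ 0.22214369 -0.84627299  0.39045568]
```

View pics/m1.png

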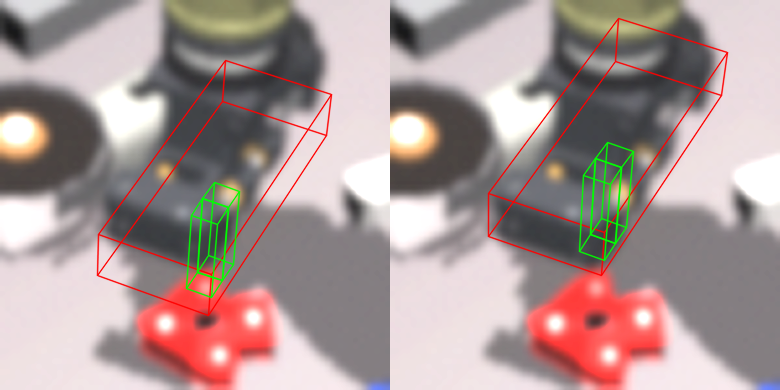

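The red magnet is directly below the hand, with its hole at crop (205,322), and the 33 mm-shifted model again matches. I'm going down the rest and holding.

Call:
carry_out([
  [[0,0,0,0,0,1,0],[0,0,0,-0.1,0,2,0],[0,0,0,-0.1,0,3,0],[0,0,0,-0.1,0,4,0],[0,0,0,-0.1,0,4.6,0],[0,0,0,-0.1,0,5,0],[0,0,0,-0.1,0,5.3,0],[0,0,0,-0.1,0,5.3,0],[0,0,0,-0.1,0,5.3,0],[0,0,0,-0.1,0,5.3,0]],
])

```text
clock: 16.77
tool_pos: [0.5989, -0.1273, 0.0125]
eef_rot: [0.987, 0.161, 0.0, 0.0]
contact_force: [-0.2, -0.3, 0.1]
opening: 0.005
```

```bash
python3 mv.py "(.599,-.127,.013)"; python3 look.py m2
```

```text
t 16.7667 tcp [ 0.6  -0.13  0.01] open 0.004579507406266978 q [ 0.21  0.97 -0.14  1.73  0.27  0.46 -1.35] F [-0.24 -0.33  0.11]
axes
 [[ 0.95  0.32  0.  ]
 [ 0.32 -0.95 -0.  ]
 [ 0.    0.   -1.  ]]
(.599,-.127,.013) cm [ 0.02 -0.03 -0.05]
16.7667 [ 0.59894439 -0.12734811  0.01253217] [-0.23599323 -0.32682277  0.11295692]
```

View pics/m2.png

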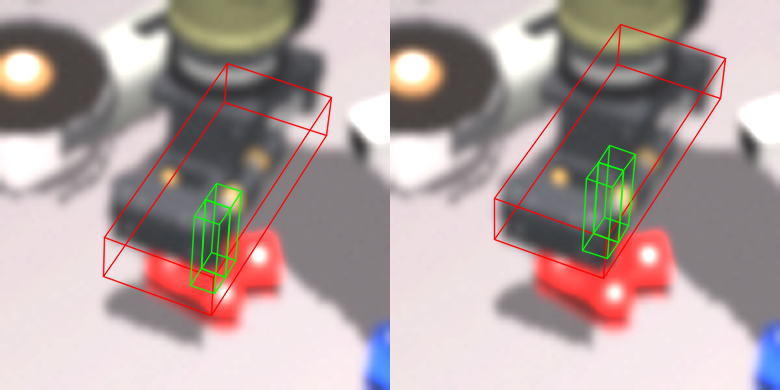

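The finger's lower end appears at about crop (210,266), and the shifted model predicts (213,260). There is no force and the magnet hasn't moved. I'll hold for over 2 s, then lift.

Call:
carry_out([
  [[0,0,0,0,0,0,0],[0,0,0,0,0,0,0],[0,0,0,0,0,0,0],[0,0,0,0,0,0,0],[0,0,0,0,0,0,0],[0,0,0,0,0,0,0],[0,0,0,0,0,0,0],[0,0,0,0,0,0,0],[0,0,0,0,0,0,0],[0,0,0,0,0,0,0]],
])

```text
clock: 17.65
tool_pos: [0.5985, -0.1273, 0.0121]
eef_rot: [0.987, 0.161, 0.0, 0.0]
contact_force: [0.8, -0.4, 0.2]
opening: 0.004
```

Call:
carry_out([
  [[0,0,0,0,0,0,0],[0,0,0,0,0,0,0],[0,0,0,0,0,0,0],[0,0,0,0,0,0,0],[0,0,0,0,0,0,0],[0,0,0,0,0,0,0],[0,0,0,0,0,0,0],[0,0,0,0,0,0,0],[0,0,0,0,0,0,0],[0,0,0,0,0,0,0]],
])

```text
clock: 18.48
tool_pos: [0.5985, -0.1273, 0.0121]
eef_rot: [0.987, 0.161, 0.0, 0.0]
contact_force: [-0.2, -0.3, -0.5]
opening: 0.007
```

Call:
carry_out([
  [[0,0,0,0,0,0,0],[0,0,0,0,0,0,0],[0,0,0,0,0,0,0],[0,0,0,0,0,0,0],[0,0,0,0,0,0,0],[0,0,0,0,0,0,0],[0,0,0,0,0,0,0],[0,0,0,0,0,0,0],[0,0,0,0,0,0,0],[0,0,0,0,0,0,0]],
])

```text
clock: 19.32
tool_pos: [0.5985, -0.1273, 0.0121]
eef_rot: [0.987, 0.161, 0.0, 0.0]
contact_force: [-0.2, 0.0, -0.3]
opening: 0.004
```

Call:
carry_out([
  [[0,0,0,0,0,-1,0],[0,0,0,0,0,-3.5,0],[0,0,0,0,0,-7,0],[0,0,0,0,0,-10,0],[0,0,0,0,0,-13,0],[0,0,0,0,0,-16,0],[0,0,0,0,0,-19,0],[0,0,0,0,0,-22,0],[0,0,0,0,0,-25,0],[0,0,0,0,0,-27,0]],
])

```text
clock: 20.15
tool_pos: [0.5993, -0.1273, 0.2862]
eef_rot: [0.987, 0.161, 0.002, 0.001]
contact_force: [0.3, -0.2, 0.1]
opening: 0.005
```

Call:
carry_out([
  [[0,0,0,0,0,0,0],[0,0,0,0,0,0,0],[0,0,0,0,0,0,0],[0,0,0,0,0,0,0],[0,0,0,0,0,0,0],[0,0,0,0,0,0,0]],
])

```text
clock: 20.65
tool_pos: [0.598, -0.1272, 0.281]
eef_rot: [0.987, 0.161, -0.001, -0.0]
contact_force: [-0.2, -0.0, 0.4]
opening: 0.007
```

Run:
```python
from plant import r
from h import *
s=r.get_state();print(s["clock"],s["tool_pos"],s["contact_force"])
a=[cv2.cvtColor(r.snapshot(n)["pixels"],cv2.COLOR_RGB2BGR) for n in("top","side")]
b=[cv2.imread(f"pics/{n}0.png") for n in("top","side")]
cv2.imwrite("pics/end.png",cv2.resize(cv2.hconcat(a),(800,300),interpolation=cv2.INTER_AREA))
g=lambda i,x,y:i[y:y+110,x:x+110]
cv2.imwrite("pics/endcmp.png",cv2.resize(cv2.vconcat([cv2.hconcat([g(b[0],185,150),g(a[0],185,150)]),cv2.hconcat([g(b[1],260,120),g(a[1],260,120)])]),None,fx=2.6,fy=2.6))
for k in(0,1):
  D=cv2.absdiff(a[k],b[k]).max(2);print((D[160:240,200:275]>25).sum() if k==0 else (D[190:260,185:275]>25).sum())
```

```text
20.65 [ 0.59795153 -0.12716705  0.2809906 ] [-0.18038993 -0.00399635  0.35457733]
0
0
```

View pics/end.png

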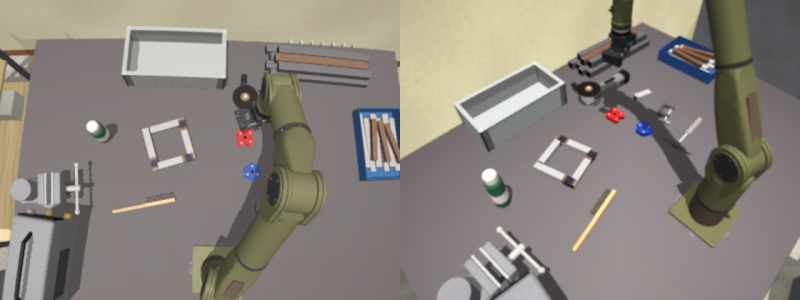

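View pics/endcmp.png

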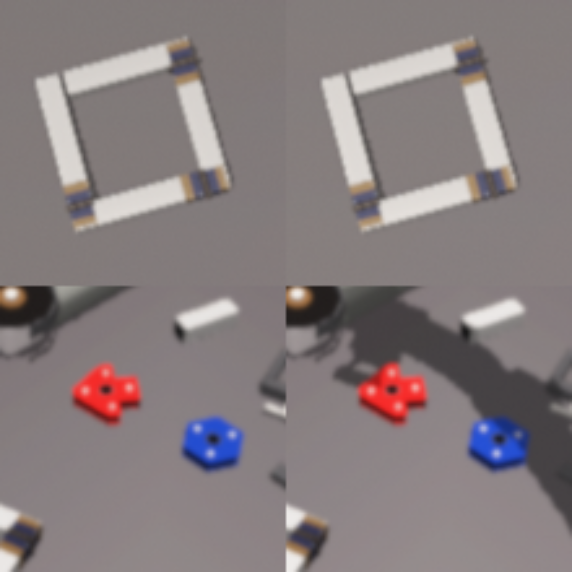

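The before and after pictures are identical at the frame (0 changed pixels in both views). The magnets haven't moved either, and only the arm's shadow differs. The hand is lifted to a reported TCP height of 0.281 m, so the fingertips are above 0.20 m on either reading. I'm handing in the job.

Run:
```python
from plant import r
print(r.finish_job()); print(r.get_state()["clock"])
```

```text
the job is handed in; nothing more can be done
None
the job is handed in; nothing more can be done
```

I pointed with closed fingers at the one unwelded joint, at (0.617, 0.312) m, then at the red magnet's hole, at (0.599, -0.127) m. Each pose was held more than 2 s at about 2 cm. I then lifted the hand and handed the job in at about 20.8 s.

**Disagreement over height:** the reported TCP did not match the pictures. In every pose I checked, the visible hand sat about 33 mm further back along the tool axis than the reported pose and tool description imply. At the joint I first held for about 2.7 s at 20 mm by the reported pose. I then lowered in small steps until the pictures showed about 20 mm and held about 2.5 s more. By then the reported fingertips were well below the tube's top face, yet the force readings stayed within noise (about 1 N), which supports the pictures. I used the camera height for the red magnet too. The 20 mm gaps are camera estimates, good to a few millimetres, so by the reported pose alone the fingertips would have been about 14 mm below the magnet's top face.

**Last checks:**
- **Contact:** no contact force showed at any point.
- **Frame:** before and after pictures show no changed pixels in either view.
- **Magnets:** both look unmoved, with only the arm's shadow differing.
- **Final height:** the fingertips are at about 0.27 m by the reported pose and 0.31 m by the cameras, both above the 0.20 m asked for.

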